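Cull the short clamp block and hold a sound one against the sprung pad

ROBOT

A 7-joint arm with a two-finger parallel gripper is mounted at the origin on the work surface. World frame = base frame: x ahead of the robot, y to its left, z up, the work surface at z = 0. Lengths are in m, angles in rad, forces in N, time in s.
With the tool pointing down it reaches from about 0.425 to 0.875 m from the base axis. Payload 4.7 kg.
Tool frame: the origin (TCP) lies on the centre line of the jaws, within the pads' length; the fingertips stand 14 mm ahead of it and the grasp point (between the pads) lies 5 mm behind it; z points along the fingers, y is the line along which they close (so a half turn about z gives the same grasp; the last joint's range is limited). The gripper opens to 87 mm and grips with 3 to 60 N. Pads are 19 mm wide; open, the fingers measure 117 mm over their backs; the gripper's body (75 mm by 190 mm) begins 51 mm behind the grasp point.
Start: joints at [-1.247, 0.321, -0.07, 1.45, 0.023, 1.371, -0.057], TCP at [0.198, 0.619, 0.237] pointing down, gripper open.
Joint ranges: [-2.86, 2.86], [-0.3, 2.09], [-1.38, 1.24], [0.06, 2.45], [-1.56, 4.7], [0.09, 2.05], [-2.69, 2.69]. Speed limits (rad/s): [2.57, 2.57, 3.14, 3.14, 3.14, 3.14, 3.14].

INTERFACE

Orientations are given as a rotation vector (axis times angle).
In Python, from bench import * gives the robot as it stands.
- The arm moves only by the shell command python3 -m jog 'ROWS' [FORCE]. ROWS is JSON, a list of rows, each an object of numbers: "claw": the finger opening in mm, from 0 to 87; "dx", "dy", "dz": the shift along the tool's x, y, z in mm; "spin": the turn about the tool's z in degrees. In form: [{"claw": .., "dx": .., "dy": .., "dz": .., "spin": ..}, ...]. A call has 1 to 20 rows; each row is the pose to reach, as a shift and turn from the pose commanded when the call began, along the tool's axes at that moment; what a row does not reach only later rows make up. A row lasts 1/12 s, in which the tool goes at most 41.7 mm and 7.16 degrees, less where a joint would pass 70% of its speed; a pose out of reach is approached as far as the arm can. A call with a gripper value outside its range is refused whole. The fingers move at their own pace and stop on an object; FORCE is the grip in N (left out, the last holds). Time passes only in rows, so rows that repeat a pose let the fingers close. It gives the time, the measured TCP pose, the force, the opening and the grip force at its end, in the units of the state.
- get_state(): the state, without advancing time (a new reading comes with each control period).
- get_image(name): name is "scene" or "top" or "wrist"; returns a dict with "frame" (480x640x3 uint8, red, green, blue), "depth" (480x640 float32, m along the optical axis (not along the pixel's ray), 0 where there is no reading), "K" (3x3 intrinsics, pixels), "T" (4x4, takes a point from camera to world coordinates); the wrist camera has in their place "mount" (4x4, takes a point from camera to tool coordinates, whose origin is the TCP and whose axes are the flange's). Camera axes: x right, y down, z forward; pixel columns grow to the right and rows downward; lengths in m; the calibration is good to about 2 mm. A picture is of the moment at which its call begins: read the wrist's pose just before it.
- close_job(): hands the job in; it is judged then, once.
The state is a dict: "time": time; "joint_positions": joint angles; "qd": joint speeds; "joint_torque": joint torques, N m; "position": TCP position; "tool_rot": TCP orientation; "ft_force": force on the tool from outside, world axes, zero at the start; "torque": the same for the moment, N m; "grip_width": opening from 0.0 (shut) to 1.0 (fully open); "grip_force": force on a finger pad.
Only numpy, scipy, OpenCV 4.12 (cv2) and the standard library are available. Lean on these libraries where they do the work, as an engineer would, in place of code of your own. Each camera call takes 0.05 s, during which the arm holds its last target. There are 200 camera calls.

TASK

One of the three aluminium pylon clamp blocks has been sawn off short: put it in the shallow reject tray and leave it there. Then take either of the two sound blocks, lay it flat on the press fixture's plate, lengthwise and centred, and press its end squarely against the sprung pad until the pad's pointer stands between the two pins, never driving the pad to the end of its travel; finish while still holding that steady push, so that I can put the screws in. Leave the other sound block and everything else where it lies.

Things in the scene. Friction and masses are not known exactly. Their poses are not given: they have to be found in the camera images.
- block_a_mid (a point): One of two identical sound clamp blocks: plain aluminium, 62 long (own x) x 34 wide (own y) x 30 high (own z), 160 g or so, with a dark 22 mm bore and a slot running from the bore out through one end; lies flat. The point is the block's centre, 15 mm above its underside; either end may face the pad.
- block_b_mid (a point): One of two identical sound clamp blocks: plain aluminium, 62 long (own x) x 34 wide (own y) x 30 high (own z), 160 g or so, with a dark 22 mm bore and a slot running from the bore out through one end; lies flat. The point is the block's centre, 15 mm above its underside; either end may face the pad.
- block_c_mid (a point): The odd clamp block: same plain aluminium, 34 wide (own y) and 30 high (own z), but sawn off to 42 mm long (own x) through the slotted end; lies flat. The point is its centre, 15 mm above its underside.
- tray: Shallow dark steel reject tray fixed to the bench, outside 150 (x) x 170 (y) x 30 high, walls 4 mm, floor about 4 mm. Origin at the centre of its underside.
- fixture: Fixed press fixture: dark steel plate 220 (x) x 110 (y) x 8 thick, origin at the centre of its underside. The pad faces -x, its face at x = +20 when free; behind it a housing 60 wide, 54 high at the +x end. The block lies along x on the clear plate before the pad, on the centre line y = 0, and is pushed to +x. Two bright steel pins 4 mm thick, tops 32 above the bench, stand at y = +47, x = +33 and +47.
- pad_face (a point): Centre of the pad's flat front face, 23 mm above the bench; moves with the pad. The pad is 50 wide, 40 high (top 50 mm above the bench), 12 thick; x is the pushing direction. A small steel pointer sticks out of its +y side, 6 mm behind the face, to y = +41, level with the tops of the pins.
- pad (a joint): How far the pad is pushed in along the fixture's +x: 0 free, 0.035 m the end of its travel, which must not be reached. A spring pushes back with about 2 N at first touch plus 0.4 N per mm. The pointer is in line with the pins at 0.007 and 0.021 m; between them the push is about 5 to 10 N.
- rotator: Green anodized rotator, a stepped disc 46 mm across, 34 high. Origin at the centre of its underside. Not part of the job: leave it.
- heel_cushion: Black rubber heel cushion, 73 x 55 x 20, one end round. Origin at the centre of its underside. Not part of the job: leave it.
- swivel_block: Steel swivel block, 40 x 40 with a round boss, 40 high. Origin at the centre of its underside. Not part of the job: leave it.
- collar_nut: Brass collar nut, a ring 42 mm across, 14 high. Origin at the centre of its underside. Not part of the job: leave it.
- driver: Screwdriver with a black handle, 170 long, lying. Origin at the centre of its underside. Not part of the job: leave it.
- pyramid: Steel pyramid adapter, a 52 mm disc with a stub, 23 high. Origin at the centre of its underside. Not part of the job: leave it.
Mind the look-alikes: they are no part of the job. Leave any red look-alike of the part that bears block_c_mid alone. What is shaped like the part that bears block_b_mid but blue or yellow is not meant.

How it is judged:
By the outcome, as a careful person would: the job done as asked, in the order asked, and still so for the second after the job is handed in, while the arm keeps its last pose, push and grip.
It also fails if it takes over 48 s, if anything falls off the work surface, if the arm or the gripper's body presses on something with over 40 N, if the wrist force passes 120 N, or if a joint passes its speed limit or range.

## Working session

There is one attempt and no reset: what is moved stays moved. The work goes in short steps, Python scripts to look and compute and a shell command to move; the robot and the scene stay as the last step left them, time stands still between calls to the robot, and variables do not carry over. Pictures are saved under pics/ and viewed, at most 14 in all, crops included, and the job is handed in when it is done.

```bash
mkdir -p pics; ls
python3 - <<'E'
from bench import *
import cv2,numpy as np
s=get_state();print(s)
for n in("top","scene"):
    d=get_image(n);cv2.imwrite(f"pics/{n}0.png",d["frame"][:,:,::-1]);np.savez(f"{n}0.npz",**d);print(n,d["K"].tolist(),d["T"].round(4).tolist())
E
```

```text
pics
{'time': 0.0, 'joint_positions': array([-1.24686453,  0.32180294, -0.07008372,  1.45166144,  0.02262872,
        1.3707957 , -0.05691135]), 'qd': array([-1.52197751e-03,  7.17072751e-05, -2.42775998e-03, -1.32495098e-03,
       -1.25647142e-03, -1.39974927e-03, -4.14794151e-04]), 'joint_torque': array([-6.80310677e-04, -4.91279054e+01, -4.04174645e-01, -3.12531424e+01,
       -6.38913014e-02,  4.36424604e-02,  1.69667960e-04]), 'position': array([0.19808163, 0.61853636, 0.23548132]), 'tool_rot': array([-4.84675963e-01, -3.10381233e+00,  2.94250419e-03]), 'ft_force': array([-0.14694954,  0.77663999,  0.1069284 ]), 'torque': array([-0.02419797,  0.01509117,  0.01158432]), 'grip_force': 0.0, 'grip_width': 0.9985938111087729}
top [[496.9265140465789, 0.0, 324.6333951159537], [0.0, 496.9265140465789, 236.59908121365507], [0.0, 0.0, 1.0]] [[-0.0291, -0.995, 0.0953, 0.4683], [-0.9995, 0.0275, -0.0183, 0.0154], [0.0156, -0.0958, -0.9953, 1.0625], [0.0, 0.0, 0.0, 1.0]]
scene [[442.7901682614061, 0.0, 324.5211536397405], [0.0, 442.7901682614061, 238.49454703534738], [0.0, 0.0, 1.0]] [[0.8714, 0.3818, -0.3081, 0.9157], [0.4905, -0.6907, 0.5314, -0.5841], [-0.0099, -0.6142, -0.7891, 0.9259], [0.0, 0.0, 0.0, 1.0]]
```

View pics/top0.png

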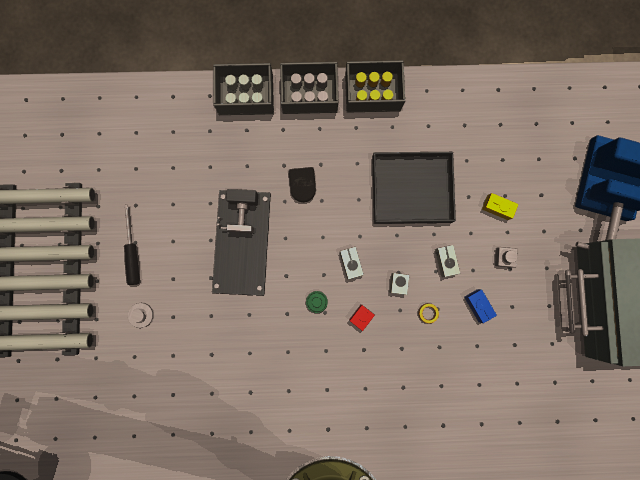

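View pics/scene0.png

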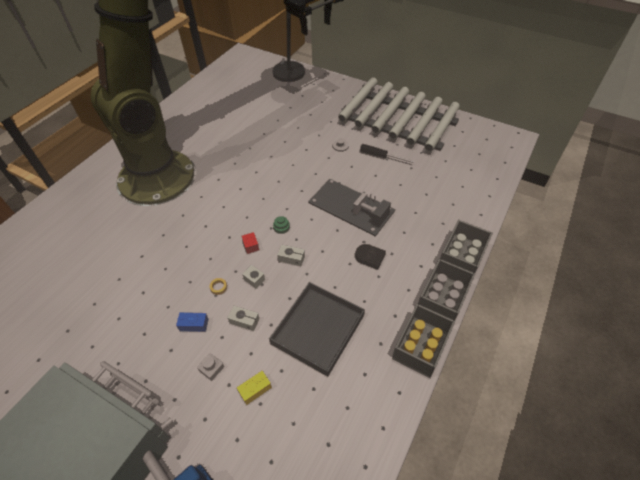

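The top view shows the fixture at about (242,243) with its pad facing down the image (toward the robot). The sound blocks are at (351,263) and (447,261), the short one at (400,284), and the tray at (413,188). The red, blue and yellow look-alikes are elsewhere.

```bash
cat > h.py <<'E'
import numpy as np,cv2
def cast(d,uv,z,T=None):
    T=d["T"] if T is None else T
    uv=np.atleast_2d(np.asarray(uv,float));r=np.c_[uv,np.ones(len(uv))]@np.linalg.inv(d["K"]).T@T[:3,:3].T
    o=T[:3,3];return o+r*((z-o[2])/r[:,2])[:,None]
def world(d,T=None):
    T=d["T"] if T is None else T
    v,u=np.mgrid[:480,:640];Z=d["depth"]
    p=(np.stack([u,v,np.ones_like(u)],-1)@np.linalg.inv(d["K"]).T)*Z[...,None]
    return p@T[:3,:3].T+T[:3,3]
def rect(p):
    (c,(w,h),a)=cv2.minAreaRect(np.float32(p[:,:2]*1000))
    if w<h: w,h,a=h,w,a+90
    return np.round([c[0],c[1],w,h,(a+90)%180-90],1)
E
python3 - <<'E'
from h import *
d=dict(np.load("top0.npz"));W=world(d);z=W[...,2]
def box(m,n,zp=None):
    k,l,s,c=cv2.connectedComponentsWithStats(m.astype(np.uint8))
    for i in range(1,k):
        if s[i,4]>n:
            v,u=np.where(l==i); e=.5
            p=cast(d,np.c_[np.r_[u-e,u+e,u-e,u+e],np.r_[v-e,v-e,v+e,v+e]],zp) if zp else W[l==i]
            print(c[i].round(),s[i,4],rect(p),z[l==i].mean().round(4))
roi=np.zeros((480,640),bool);roi[235:300,335:465]=1
print("blocks");box(roi&(z>.022),100,.03)
g=d["frame"].max(2)
roi=np.zeros((480,640),bool);roi[185:300,205:275]=1
print("plate");box(roi&(g<95),800,.008)
print("pad etc");box(roi&(z>.03)&(z<.07),10)
roi=np.zeros((480,640),bool);roi[140:235,360:465]=1
print("tray");box(roi&(z>.02),200,.03);box(roi&(g<95),800,.03)
print([np.median(z[260:280,225:260]),z[300:310,430].mean()])
for n in [(351,263),(400,284),(447,261)]: print(W[n[1]-2:n[1]+3,n[0]].round(3)[2])
s=g[180:300,205:280]
cv2.imwrite("pics/crop.png",np.hstack([cv2.resize(d["frame"][y:y+100,x:x+100,::-1],(400,400),interpolation=2) for x,y in((195,190),(330,220))]))
E
```

```text
blocks
[448. 261.] 498 [ 510.  -259.2   64.1   38.2   11. ] 0.0413
[351. 263.] 488 [511.7 -57.4  64.2  36.9  13.9] 0.0314
[400. 283.] 338 [ 465.6 -156.2   44.1   36.7   -8.8] 0.0292
plate
[241. 244.] 5085 [564.3 176.2 227.2 120.3  -5.3] 0.0162
pad etc
[240. 207.] 736 [626.2 173.2  88.2  64.4  -9.3] 0.0472
tray
[415. 185.] 747 [ 668.2 -195.   173.1  152.4   88.9] 0.0302
[412. 189.] 6145 [ 663.6 -192.5  179.1  160.8   88.6] 0.011
[np.float64(0.007466791699881958), np.float64(0.003897106610490475)]
[ 0.511 -0.057  0.029]
[ 0.464 -0.157  0.032]
[ 0.509 -0.257  0.031]
```

View pics/crop.png

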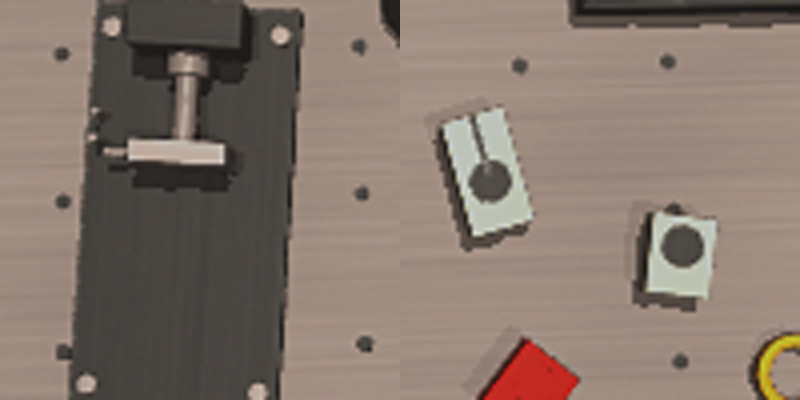

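The crop shows the pad bar at crop (177,151) with its pointer at (115,153) on the +y side. Plate screws are at crop (112,26), (281,34), (86,384) and (257,392). Next I'll work out the moves, passing over the fixture first for a near look.

```bash
cat >> h.py <<'E'
from scipy.spatial.transform import Rotation as R
def toolT(s):
    T=np.eye(4);T[:3,:3]=R.from_rotvec(s["tool_rot"]).as_matrix();T[:3,3]=s["position"];return T
def plan(s,x,y,z,yaw):
    "mm, yaw deg of the block's long axis; tool y set at yaw+90"
    T=toolT(s);d=T[:3,:3].T@(np.array([x,y,z])-T[:3,3]*1000)
    cur=np.degrees(np.arctan2(T[1,1],T[0,1]));sp=(cur-(yaw+90)+90)%180-90
    print("dx dy dz",d.round(1),"spin",round(sp,2),"| pos",(T[:3,3]*1000).round(1),"yaw",round(cur-90,2))
def wrist(name):
    import bench
    s=bench.get_state();d=bench.get_image("wrist");d["T"]=toolT(s)@d["mount"]
    cv2.imwrite(f"pics/{name}.png",d["frame"][:,:,::-1]);np.savez(name+".npz",**d);return s,d
E
python3 - <<'E'
from h import *;import bench
s=bench.get_state();plan(s,480,178,235,-4);
d=dict(np.load("top0.npz"));sc=np.array([(112,26),(281,34),(86,384),(257,392)])/4+[195,190]-.4
P=cast(d,sc,.009);print((P*1000).round(1));
for a,b in((2,0),(3,1)):
    v=P[a]-P[b];print(np.degrees(np.arctan2(-v[1],-v[0])))
print((P.mean(0)*1000).round(1))
p=cast(d,np.array([[(129+225)/8+195,163/4+190]]),.05)*1000;print("padface top",p.round(1))
print(bench.get_image("wrist")["mount"].round(3))
E
```

```text
dx dy dz [-402.8 -333.7    1.2] spin -13.75 | pos [198.1 618.6 235.6] yaw -17.75
[[662.3 211.8   9. ]
 [655.6 121.7   9. ]
 [472.1 227.3   9. ]
 [465.3 137.6   9. ]]
-4.639615898840216
-4.7950754749233795
[563.8 174.6   9. ]
padface top [[582.2 171.   50. ]]
[[ 0.    -0.958 -0.286  0.079]
 [ 1.     0.    -0.     0.001]
 [ 0.    -0.286  0.958 -0.148]
 [ 0.     0.     0.     1.   ]]
```

```bash
python3 -m jog '[{"claw":70,"dx":-403,"dy":-334,"dz":0,"spin":-14},{"claw":70,"dx":-403,"dy":-334,"dz":0,"spin":-14},{"claw":70,"dx":-403,"dy":-334,"dz":0,"spin":-14},{"claw":70,"dx":-403,"dy":-334,"dz":0,"spin":-14},{"claw":70,"dx":-403,"dy":-334,"dz":0,"spin":-14},{"claw":70,"dx":-403,"dy":-334,"dz":0,"spin":-14},{"claw":70,"dx":-403,"dy":-334,"dz":0,"spin":-14},{"claw":70,"dx":-403,"dy":-334,"dz":0,"spin":-14},{"claw":70,"dx":-403,"dy":-334,"dz":0,"spin":-14},{"claw":70,"dx":-403,"dy":-334,"dz":0,"spin":-14},{"claw":70,"dx":-403,"dy":-334,"dz":0,"spin":-14},{"claw":70,"dx":-403,"dy":-334,"dz":0,"spin":-14},{"claw":70,"dx":-403,"dy":-334,"dz":0,"spin":-14},{"claw":70,"dx":-403,"dy":-334,"dz":0,"spin":-14},{"claw":70,"dx":-403,"dy":-334,"dz":0,"spin":-14},{"claw":70,"dx":-403,"dy":-334,"dz":0,"spin":-14}]' 40
python3 - <<'E'
from h import *
s,d=wrist("w1");plan(s,465,-157,130,-8.8)
E
```

```text
time: 1.48
position: [0.4795, 0.1792, 0.2363]
tool_rot: [-0.101, -3.139, -0.001]
ft_force: [0.2, 0.3, -0.0]
grip_width: 0.808
grip_force: 0.0
dx dy dz [  -7.2 -336.5  106.1] spin 5.11 | pos [479.5 179.2 236.3] yaw -3.69
```

View pics/w1.png

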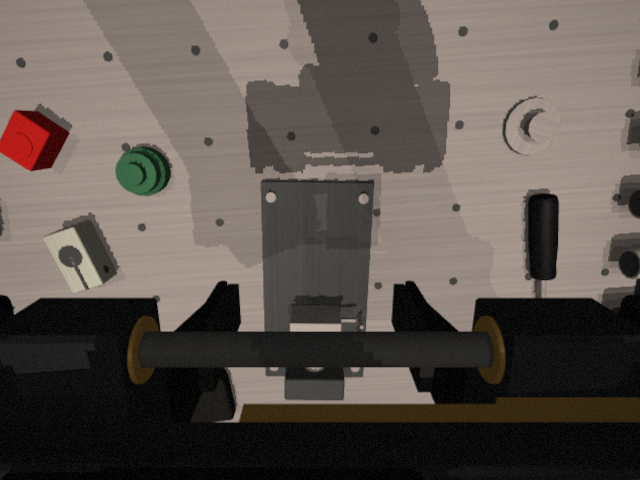

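The wrist picture shows the plate with its near screws at (271,197) and (363,199). The pad's front is at about (290–341,330) and the pointer at (349,320). I'll cast these rays to check against the top view.

Run:
```python
from h import *
d=dict(np.load("w1.npz"))
g=d["frame"].max(2)
# plate edges per row between rows 200..290
L=[];Rr=[]
for r in range(205,280,5):
    row=g[r].astype(int);m=np.where(row[240:400]<85)[0]+240
    L.append((m.min(),r));Rr.append((m.max()+1,r))
print(L[::4],Rr[::4])
for e in (L,Rr):
    P=cast(d,e,.008)*1000;k=np.polyfit(P[:,0],P[:,1],1);print(np.degrees(np.arctan(k[0])),np.polyval(k,[564]),np.abs(np.polyval(k,P[:,0])-P[:,1]).max())
print((cast(d,[(271,197),(363,199)],.009)*1000).round(1))
Z=world(d,None);m=(Z[...,2]>.044)&(Z[...,2]<.056);m[:, :285]=0;m[:,362:]=0;m[:300]=0;m[336:]=0
v,u=np.where(m);print(len(v),v.min(),v.max(),u.min(),u.max());print(rect(Z[m]),(Z[m].min(0)*1000).round(1))
```

```text
[(np.int64(262), 205), (np.int64(262), 225), (np.int64(263), 245), (np.int64(264), 265)] [(np.int64(373), 205), (np.int64(371), 225), (np.int64(370), 245), (np.int64(369), 265)]
-4.038178010319278 [121.06682752] 0.44933856514106196
-7.862906066001734 [228.03341534] 4.872647629535493
[[465.8 137.5   9. ]
 [473.6 227.1   9. ]]
551 319 330 289 340
[586.7 172.4  49.5   9.7  86.4] [580.5 147.5  44. ]
```

```bash
python3 -m jog '[{"claw":70,"dx":-7,"dy":-336,"dz":50,"spin":5},{"claw":70,"dx":-7,"dy":-336,"dz":50,"spin":5},{"claw":70,"dx":-7,"dy":-336,"dz":50,"spin":5},{"claw":70,"dx":-7,"dy":-336,"dz":50,"spin":5},{"claw":70,"dx":-7,"dy":-336,"dz":50,"spin":5},{"claw":70,"dx":-7,"dy":-336,"dz":50,"spin":5},{"claw":70,"dx":-7,"dy":-336,"dz":50,"spin":5},{"claw":70,"dx":-7,"dy":-336,"dz":50,"spin":5},{"claw":70,"dx":-7,"dy":-336,"dz":106,"spin":5},{"claw":70,"dx":-7,"dy":-336,"dz":106,"spin":5},{"claw":70,"dx":-7,"dy":-336,"dz":106,"spin":5},{"claw":70,"dx":-7,"dy":-336,"dz":106,"spin":5}]'
python3 - <<'E'
from h import *
s,d=wrist("w2");plan(s,465,-157,16,-8.8)
E
```

```text
time: 2.53
position: [0.4651, -0.156, 0.1301]
tool_rot: [-0.236, -3.131, -0.0]
ft_force: [0.1, 0.4, 1.1]
grip_width: 0.806
grip_force: 0.0
dx dy dz [ -0.3  -1.  114.1] spin 0.19 | pos [ 465.1 -156.   130.1] yaw -8.61
```

View pics/w2.png

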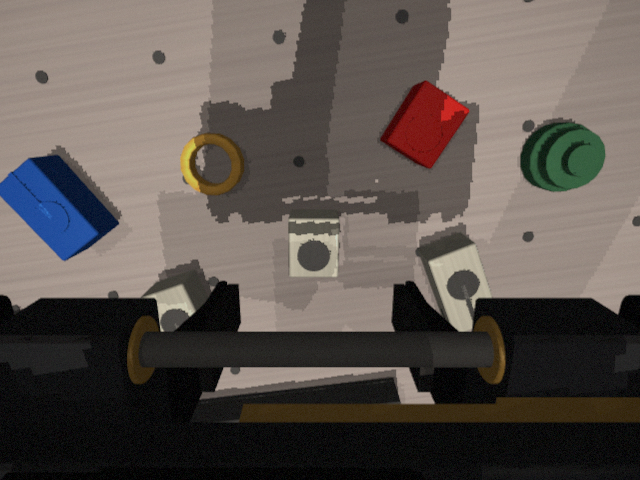

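The short block is at (314,245), between the fingers' lines, with its edges square to the jaws. I'll measure it.

Run:
```python
from h import *;import bench
d=dict(np.load("w2.npz"));Z=world(d)
m=(Z[...,2]>.026)&(Z[...,2]<.034);m[:,:270]=0;m[:,360:]=0;m[:205]=0;m[285:]=0
k,l,st,c=cv2.connectedComponentsWithStats(m.astype(np.uint8));i=1+st[1:,4].argmax();v,u=np.where(l==i)
p=cast(d,np.c_[u,v],.03);r=rect(p);print(st[i],r,rect(Z[l==i]),(Z[l==i].mean(0)*1000).round(1))
plan(bench.get_state(),r[0],r[1],17,r[4])
```

```text
[ 288  216   51   61 3033] [ 464.6 -156.7   42.2   33.8   -8.6] [ 465.2 -156.7   42.3   34.    -9. ] [ 464.2 -156.6   30.2]
dx dy dz [  1.5  -0.8 114.3] spin 0.01 | pos [ 466.1 -156.2  131.3] yaw -8.59
```

```bash
python3 -m jog '[{"claw":70,"dx":1,"dy":-1,"dz":40,"spin":0},{"claw":70,"dx":1,"dy":-1,"dz":80,"spin":0},{"claw":70,"dx":1,"dy":-1,"dz":100,"spin":0},{"claw":70,"dx":1,"dy":-1,"dz":113,"spin":0},{"claw":70,"dx":1,"dy":-1,"dz":113},{"claw":70,"dx":1,"dy":-1,"dz":113},{"claw":20,"dx":1,"dy":-1,"dz":113},{"claw":20,"dx":1,"dy":-1,"dz":113},{"claw":20,"dx":1,"dy":-1,"dz":113},{"claw":20,"dx":1,"dy":-1,"dz":113},{"claw":20,"dx":1,"dy":-1,"dz":113},{"claw":20,"dx":1,"dy":-1,"dz":113},{"claw":20,"dx":1,"dy":-1,"dz":113},{"claw":20,"dx":1,"dy":-1,"dz":113},{"claw":20,"dx":1,"dy":-1,"dz":113},{"claw":20,"dx":1,"dy":-1,"dz":113}]' 40
```

```text
$[4]: bad value
```

```bash
python3 -m jog '[{"claw":70,"dx":1,"dy":-1,"dz":40,"spin":0},{"claw":70,"dx":1,"dy":-1,"dz":80,"spin":0},{"claw":70,"dx":1,"dy":-1,"dz":100,"spin":0},{"claw":70,"dx":1,"dy":-1,"dz":113,"spin":0},{"claw":70,"dx":1,"dy":-1,"dz":113,"spin":0},{"claw":70,"dx":1,"dy":-1,"dz":113,"spin":0},{"claw":20,"dx":1,"dy":-1,"dz":113,"spin":0},{"claw":20,"dx":1,"dy":-1,"dz":113,"spin":0},{"claw":20,"dx":1,"dy":-1,"dz":113,"spin":0},{"claw":20,"dx":1,"dy":-1,"dz":113,"spin":0},{"claw":20,"dx":1,"dy":-1,"dz":113,"spin":0},{"claw":20,"dx":1,"dy":-1,"dz":113,"spin":0},{"claw":20,"dx":1,"dy":-1,"dz":113,"spin":0},{"claw":20,"dx":1,"dy":-1,"dz":113,"spin":0}]' 40
python3 - <<'E'
from h import *;import bench
plan(bench.get_state(),666,-194,110,-1.3)
E
```

```text
time: 3.75
position: [0.4642, -0.1584, 0.0177]
tool_rot: [0.24, 3.132, 0.0]
ft_force: [-0.1, 0.4, 2.8]
grip_width: 0.389
grip_force: 40.0
dx dy dz [-204.9   -4.4  -92.2] spin -7.45 | pos [ 464.2 -158.4   17.7] yaw -8.75
```

```bash
python3 -m jog '[{"claw":20,"dx":0,"dy":0,"dz":-20,"spin":0},{"claw":20,"dx":0,"dy":0,"dz":-60,"spin":0},{"claw":20,"dx":-20,"dy":0,"dz":-90,"spin":0},{"claw":20,"dx":-60,"dy":-2,"dz":-90,"spin":-7},{"claw":20,"dx":-100,"dy":-4,"dz":-90,"spin":-7},{"claw":20,"dx":-140,"dy":-4,"dz":-90,"spin":-7},{"claw":20,"dx":-180,"dy":-4,"dz":-90,"spin":-7},{"claw":20,"dx":-205,"dy":-4,"dz":-80,"spin":-7},{"claw":20,"dx":-205,"dy":-4,"dz":-45,"spin":-7},{"claw":20,"dx":-205,"dy":-4,"dz":-20,"spin":-7},{"claw":20,"dx":-205,"dy":-4,"dz":-5,"spin":-7},{"claw":20,"dx":-205,"dy":-4,"dz":-5,"spin":-7},{"claw":20,"dx":-205,"dy":-4,"dz":-5,"spin":-7},{"claw":60,"dx":-205,"dy":-4,"dz":-5,"spin":-7},{"claw":60,"dx":-205,"dy":-4,"dz":-5,"spin":-7},{"claw":60,"dx":-205,"dy":-4,"dz":-5,"spin":-7},{"claw":60,"dx":-205,"dy":-4,"dz":-5,"spin":-7},{"claw":60,"dx":-205,"dy":-4,"dz":-40,"spin":-7},{"claw":60,"dx":-205,"dy":-4,"dz":-80,"spin":-7},{"claw":60,"dx":-205,"dy":-4,"dz":-110,"spin":-7}]' 40
python3 - <<'E'
from h import *
s,d=wrist("w3");plan(s,511,-57.5,135,13.9)
E
```

```text
time: 5.42
position: [0.6664, -0.1939, 0.1302]
tool_rot: [0.048, 3.14, -0.001]
ft_force: [0.8, -0.6, -0.1]
grip_width: 0.681
grip_force: 0.0
dx dy dz [159.5 131.6  -5.1] spin -15.66 | pos [ 666.4 -193.9  130.2] yaw -1.76
```

View pics/w3.png

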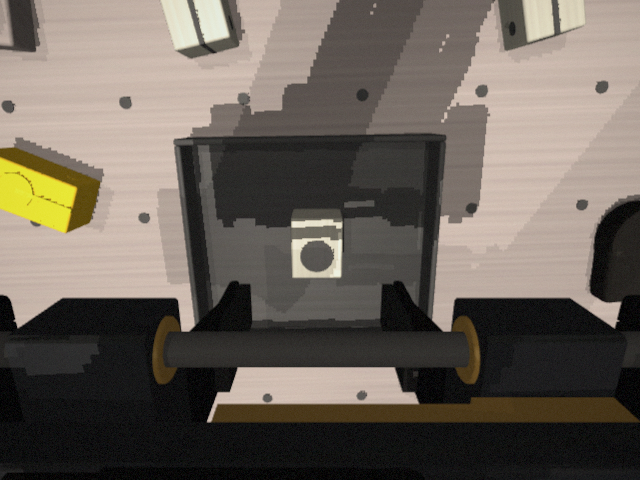

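The short block lies flat inside the tray at (317,243). Next is the sound block nearest the fixture.

```bash
python3 -m jog '[{"claw":70,"dx":40,"dy":33,"dz":-5,"spin":-7},{"claw":70,"dx":80,"dy":66,"dz":-5,"spin":-14},{"claw":70,"dx":120,"dy":99,"dz":-5,"spin":-16},{"claw":70,"dx":159,"dy":132,"dz":-5,"spin":-16},{"claw":70,"dx":159,"dy":132,"dz":-5,"spin":-16},{"claw":70,"dx":159,"dy":132,"dz":-5,"spin":-16},{"claw":70,"dx":159,"dy":132,"dz":-5,"spin":-16},{"claw":70,"dx":159,"dy":132,"dz":-5,"spin":-16},{"claw":70,"dx":159,"dy":132,"dz":-5,"spin":-16}]'
python3 - <<'E'
from h import *;import bench
s,d=wrist("w4");Z=world(d)
m=(Z[...,2]>.026)&(Z[...,2]<.034);m[:,:262]=0;m[:,368:]=0;m[:180]=0;m[295:]=0
k,l,st,c=cv2.connectedComponentsWithStats(m.astype(np.uint8));i=1+st[1:,4].argmax();v,u=np.where(l==i)
p=cast(d,np.c_[u,v],.03);r=rect(p);print(st[i],r,rect(Z[l==i]),(Z[l==i].mean(0)*1000).round(1))
plan(bench.get_state(),r[0],r[1],17,r[4])
E
```

```text
time: 6.22
position: [0.5124, -0.058, 0.1332]
tool_rot: [-0.387, 3.116, -0.002]
ft_force: [0.8, -0.3, 0.7]
grip_width: 0.804
grip_force: 0.0
[ 289  198   52   89 4382] [511.4 -57.9  62.4  33.8  14.1] [511.6 -57.9  62.2  34.   14.1] [510.1 -58.2  30.1]
dx dy dz [  1.    0.7 116. ] spin 0.04 | pos [512.3 -58.2 133. ] yaw 14.14
```

```bash
python3 -m jog '[{"claw":70,"dx":1,"dy":0,"dz":40,"spin":0},{"claw":70,"dx":1,"dy":0,"dz":80,"spin":0},{"claw":70,"dx":1,"dy":0,"dz":103,"spin":0},{"claw":70,"dx":1,"dy":0,"dz":116,"spin":0},{"claw":70,"dx":1,"dy":0,"dz":116,"spin":0},{"claw":70,"dx":1,"dy":0,"dz":116,"spin":0},{"claw":20,"dx":1,"dy":0,"dz":116,"spin":0},{"claw":20,"dx":1,"dy":0,"dz":116,"spin":0},{"claw":20,"dx":1,"dy":0,"dz":116,"spin":0},{"claw":20,"dx":1,"dy":0,"dz":116,"spin":0},{"claw":20,"dx":1,"dy":0,"dz":116,"spin":0},{"claw":20,"dx":1,"dy":0,"dz":116,"spin":0},{"claw":20,"dx":1,"dy":0,"dz":116,"spin":0},{"claw":20,"dx":1,"dy":0,"dz":116,"spin":0},{"claw":20,"dx":1,"dy":0,"dz":86,"spin":0},{"claw":20,"dx":1,"dy":0,"dz":46,"spin":0},{"claw":20,"dx":1,"dy":0,"dz":16,"spin":0},{"claw":20,"dx":1,"dy":0,"dz":16,"spin":0},{"claw":20,"dx":1,"dy":0,"dz":16,"spin":0}]' 50
python3 - <<'E'
from h import *;import bench
a=np.radians(-4.7);f=np.array([563.8,174.6])
p=f+np.array([np.cos(a),np.sin(a)])*(20-31-45)
s=bench.get_state();print(p);plan(s,*p,117,-4.7)
E
```

```text
time: 7.85
position: [0.5114, -0.0568, 0.1181]
tool_rot: [-0.39, 3.113, 0.001]
ft_force: [-0.8, 0.3, -3.3]
grip_width: 0.388
grip_force: 50.0
[507.98830634 179.18855648]
dx dy dz [-54.9 229.5   1.3] spin 18.97 | pos [511.4 -56.8 118.1] yaw 14.27
```

```bash
python3 -m jog '[{"claw":20,"dx":-10,"dy":40,"dz":0,"spin":4},{"claw":20,"dx":-19,"dy":78,"dz":0,"spin":8},{"claw":20,"dx":-28,"dy":116,"dz":0,"spin":12},{"claw":20,"dx":-37,"dy":154,"dz":0,"spin":16},{"claw":20,"dx":-46,"dy":192,"dz":0,"spin":19},{"claw":20,"dx":-55,"dy":230,"dz":0,"spin":19},{"claw":20,"dx":-55,"dy":230,"dz":0,"spin":19},{"claw":20,"dx":-55,"dy":230,"dz":0,"spin":19},{"claw":20,"dx":-55,"dy":230,"dz":0,"spin":19},{"claw":20,"dx":-55,"dy":230,"dz":0,"spin":19},{"claw":20,"dx":-55,"dy":230,"dz":0,"spin":19}]'
python3 - <<'E'
from h import *;import bench
s,d=wrist("w5");d=bench.get_image("top");cv2.imwrite("pics/t5.png",cv2.resize(d["frame"][170:310,190:330,::-1],(560,560),interpolation=2));np.savez("t5.npz",**d)
plan(bench.get_state(),508,179.2,27,-4.7)
E
```

```text
time: 8.77
position: [0.5067, 0.1775, 0.1159]
tool_rot: [-0.134, -3.138, 0.001]
ft_force: [-0.7, -0.7, -2.3]
grip_width: 0.388
grip_force: 50.0
dx dy dz [-1.   1.3 89.4] spin -0.18 | pos [507.  178.  116.4] yaw -4.88
```

View pics/w5.png

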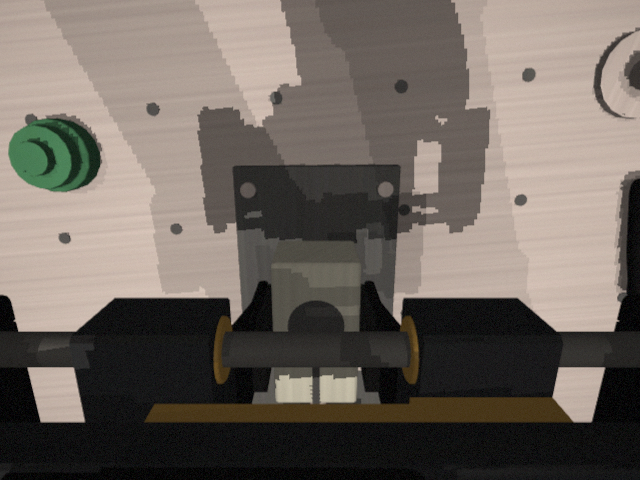

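The plate's near screws are at (248,190) and (386,190), level in the image, so the block is parallel to the fixture. The block's top spans columns 272–360. I'll compute the lateral offset.

Run:
```python
from h import *;import bench
d=dict(np.load("w5.npz"));g=d["frame"].astype(int)
hsv=cv2.cvtColor(d["frame"],cv2.COLOR_RGB2GRAY)
S=[]
for u,v in((248,190),(386,190)):
    w=hsv[v-11:v+12,u-11:u+12].astype(int);k,l,st,c=cv2.connectedComponentsWithStats((w>85).astype(np.uint8));i=1+st[1:,4].argmax();S.append(c[i]+[u-11,v-11]);print(st[i])
P=cast(d,S,.009)*1000;v=P[1]-P[0];print("screws",P.round(1),"yaw",np.degrees(-np.arctan2(v[0],v[1])),np.linalg.norm(v))
# near edge of plate
E=[]
for u in range(245,392,6):
    col=hsv[150:180,u].astype(int);E.append((u,150+np.diff(col).argmin()+1))
Q=cast(d,E,.008)*1000;k=np.polyfit(Q[:,1],Q[:,0],1);res=Q[:,0]-np.polyval(k,Q[:,1]);k=np.polyfit(Q[abs(res)<1.5,1],Q[abs(res)<1.5,0],1);print("edge yaw",-np.degrees(np.arctan(k[0])),np.polyval(k,P[:,1].mean()))
L=[]
for r in(170,175,180,200,205,210):
    m=np.where(hsv[r,215:420]<80)[0]+215;L.append([m.min(),m.max()+1])
    p=cast(d,[(m.min(),r),(m.max()+1,r)],.008)*1000;print(r,L[-1],p[:,:2].mean(0).round(1),(p[1]-p[0]).round(1))
Z=world(d);m=(Z[...,2]>.12)&(Z[...,2]<.14);m[:235]=0;m[300:]=0;m[:,262:]&=True;m[:,:265]=0;m[:,368:]=0
print("block top",rect(Z[m]),Z[m].mean(0))
for r in (268,275,282,290):
    mm=np.where(m[r])[0];p=cast(d,[(mm.min(),r),(mm.max()+1,r)],.131)*1000;print(r,mm.min(),mm.max(),p[:,:2].mean(0).round(1),np.linalg.norm(p[1]-p[0]).round(1))
```

```text
[  4   5  14  13 126]
[  3   3  15  15 178]
screws [[465.8 136.7   9. ]
 [472.8 227.4   9. ]] yaw -4.410857627145754 90.96678487090591
edge yaw -4.525444035186584 453.4303846263297
170 [np.int64(232), np.int64(401)] [456.7 183.3] [  9.4 110.1   0. ]
175 [np.int64(233), np.int64(400)] [459.9 183. ] [  9.3 109.2   0. ]
180 [np.int64(233), np.int64(400)] [463.2 182.7] [  9.4 109.6   0. ]
200 [np.int64(234), np.int64(420)] [477.1 188.6] [ 10.6 123.8   0. ]
205 [np.int64(235), np.int64(419)] [480.5 188.3] [ 10.5 122.9   0. ]
210 [np.int64(235), np.int64(412)] [483.7 185.7] [ 10.1 118.7   0. ]
block top [484.2 180.5  34.   15.9  85.3] [0.48295426 0.18058638 0.12852536]
268 270 360 [478.5 181. ] 33.3
275 271 360 [481.2 181. ] 33.1
282 271 360 [484.  180.7] 33.3
290 271 359 [487.2 180.3] 33.1
```

View pics/t5.png

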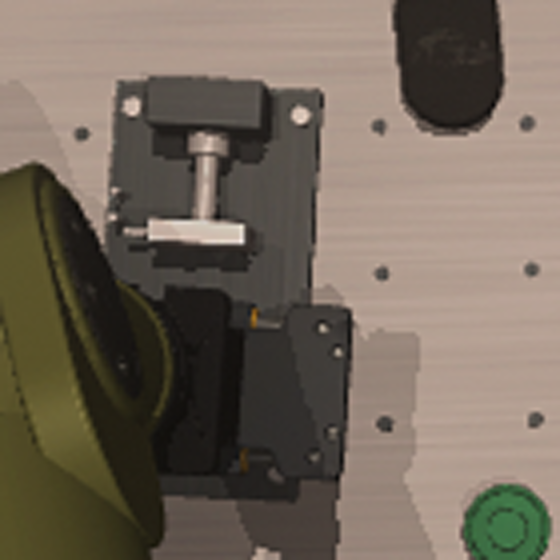

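The top view confirms the gripper is over the plate's clear area in line with the pad, which is at crop (196,233). Lowering to just above the plate.

```bash
python3 -m jog '[{"claw":20,"dx":0,"dy":0.7,"dz":30,"spin":-0.2},{"claw":20,"dx":0,"dy":0.7,"dz":60,"spin":-0.2},{"claw":20,"dx":0,"dy":0.7,"dz":80,"spin":-0.2},{"claw":20,"dx":0,"dy":0.7,"dz":87,"spin":-0.2},{"claw":20,"dx":0,"dy":0.7,"dz":87,"spin":-0.2},{"claw":20,"dx":0,"dy":0.7,"dz":87,"spin":-0.2},{"claw":20,"dx":0,"dy":0.7,"dz":87,"spin":-0.2},{"claw":20,"dx":0,"dy":0.7,"dz":87,"spin":-0.2}]'
python3 -m jog '[{"claw":20,"dx":0,"dy":0,"dz":0.5,"spin":0},{"claw":20,"dx":0,"dy":0,"dz":1,"spin":0},{"claw":20,"dx":0,"dy":0,"dz":1.5,"spin":0},{"claw":20,"dx":0,"dy":0,"dz":1.5,"spin":0},{"claw":20,"dx":0,"dy":0,"dz":1.5,"spin":0}]'
python3 -m jog '[{"claw":20,"dx":0,"dy":0,"dz":0.5,"spin":0},{"claw":20,"dx":0,"dy":0,"dz":0.5,"spin":0},{"claw":20,"dx":0,"dy":0,"dz":0.5,"spin":0},{"claw":20,"dx":0,"dy":0,"dz":0.5,"spin":0}]'
```

```text
time: 9.53
position: [0.5083, 0.1806, 0.0313]
tool_rot: [0.125, 3.136, 0.003]
ft_force: [-0.4, -0.0, -1.0]
grip_width: 0.386
grip_force: 50.0
time: 9.95
position: [0.5069, 0.1801, 0.0281]
tool_rot: [0.125, 3.139, 0.0]
ft_force: [0.5, 0.8, -1.5]
grip_width: 0.388
grip_force: 50.0
time: 10.28
position: [0.5069, 0.1801, 0.0275]
tool_rot: [-0.125, -3.139, 0.0]
ft_force: [0.4, 1.8, -1.8]
grip_width: 0.386
grip_force: 50.0
```

```bash
for i in 1; do python3 -m jog '[{"claw":20,"dx":0,"dy":0,"dz":0.7,"spin":0},{"claw":20,"dx":0,"dy":0,"dz":0.7,"spin":0},{"claw":20,"dx":0,"dy":0,"dz":0.7,"spin":0},{"claw":20,"dx":0,"dy":0,"dz":0.7,"spin":0}]' | egrep "posi|ft"
python3 -m jog '[{"claw":20,"dx":0,"dy":0,"dz":0.5,"spin":0},{"claw":20,"dx":0,"dy":0,"dz":0.5,"spin":0},{"claw":20,"dx":0,"dy":0,"dz":0.5,"spin":0},{"claw":20,"dx":0,"dy":0,"dz":0.5,"spin":0}]'| egrep "posi|ft"
python3 -m jog '[{"claw":20,"dx":0,"dy":0,"dz":0.5,"spin":0},{"claw":20,"dx":0,"dy":0,"dz":0.5,"spin":0},{"claw":20,"dx":0,"dy":0,"dz":0.5,"spin":0},{"claw":20,"dx":0,"dy":0,"dz":0.5,"spin":0}]'| egrep "posi|ft"; done
```

```text
position: [0.507, 0.1801, 0.0269]
ft_force: [0.2, -0.3, -1.5]
position: [0.507, 0.1801, 0.0264]
ft_force: [-0.4, -0.0, -1.7]
position: [0.507, 0.1801, 0.0259]
ft_force: [0.5, -0.0, -2.5]
```

Run:
```python
from h import *;import bench
s,d=wrist("w6");print(s["position"]);hsv=cv2.cvtColor(d["frame"],cv2.COLOR_RGB2GRAY)
print(bench.get_state()["position"],bench.get_state()["ft_force"])
Z=world(d);cv2.imwrite("pics/w6c.png",cv2.resize(d["frame"][150:400,190:450,::-1],None,fx=2.2,fy=2.2))
m=(Z[...,2]>.033)&(Z[...,2]<.043);m[:,:265]=0;m[:,368:]=0;m[:240]=0;m[310:]=0
print("block",rect(Z[m]))
for r in range(262,300,8):
    mm=np.where(m[r])[0]
    if len(mm)>20:p=cast(d,[(mm.min()-.5,r),(mm.max()+.5,r)],.038)*1000;print(r,mm.min(),mm.max(),p[:,:2].mean(0).round(1),np.linalg.norm(p[1]-p[0]).round(1))
```

```text
[0.50695181 0.18007833 0.02586294]
[0.50693609 0.18009807 0.02586941] [-0.04721907  0.18973047 -1.48587751]
block [487.  183.   40.4  21.2  85. ]
262 271 360 [477.4 183.5] 33.5
270 271 360 [480.6 183.3] 33.7
278 271 360 [483.8 183. ] 33.9
286 271 360 [487.  182.8] 34.1
294 271 359 [490.3 182.3] 34.0
```

View pics/w6c.png

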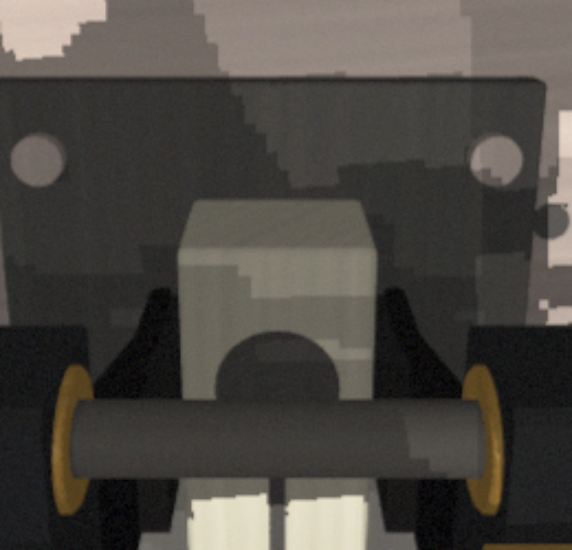

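The crop shows the screws at crop (38,160) and (497,160), and the block's lower front edge at crop (193–360, 200), a little right of centre. I'll quantify that.

Run:
```python
from h import *
d=dict(np.load("w6.npz"));hsv=cv2.cvtColor(d["frame"],cv2.COLOR_RGB2GRAY)
c=lambda a:np.array(a)/2.2+[190,150]-.3
P=cast(d,c([(38,160),(497,160)]),.009)*1000;B=cast(d,c([(193,200),(360,200)]),.0085)*1000
print(P.round(1),B.round(1),np.linalg.norm(B[1]-B[0]),np.linalg.norm(P[1]-P[0]))
v=P[1]-P[0];yaw=np.degrees(-np.arctan2(v[0],v[1]));a=np.radians(-4.6);x=np.array([np.cos(a),np.sin(a)]);n=np.array([-x[1],x[0]])
print("yaw",yaw,"lateral bottom",(B.mean(0)-P.mean(0))[:2]@n)
for r in(187,195,200):
    row=hsv[r].astype(int);print(r,[i for i in range(180,450) if abs(row[i+1]-row[i-1])>18])
T=np.array([483.8,183.0]);print("lateral top",(T-P.mean(0)[:2])@n, "tcp",(np.array([507,180.1])-P.mean(0)[:2])@n)
```

```text
[[465.7 136.7   9. ]
 [472.9 227.8   9. ]] [[476.6 166.6   8.5]
 [479.3 200.3   8.5]] 33.81887806709558 91.39620816140014
yaw -4.524453354955153 lateral bottom 1.804126348110743
187 [183, 184, 185, 186, 436, 437, 438]
195 [183, 184, 185, 437, 438]
200 [184, 185, 436, 437, 438, 443, 444]
lateral top 1.8639485020058788 tcp 0.8339047989122825
```

```bash
python3 -m jog '[{"claw":20,"dx":0,"dy":-1,"dz":0,"spin":0},{"claw":20,"dx":0,"dy":-1.7,"dz":0,"spin":0},{"claw":20,"dx":0,"dy":-1.7,"dz":0.5,"spin":0},{"claw":20,"dx":0,"dy":-1.7,"dz":0.5,"spin":0},{"claw":20,"dx":0,"dy":-1.7,"dz":0.5,"spin":0},{"claw":20,"dx":0,"dy":-1.7,"dz":0.5,"spin":0}]'| egrep "posi|ft"
python3 -m jog '[{"claw":20,"dx":0,"dy":0,"dz":0.5,"spin":0},{"claw":20,"dx":0,"dy":0,"dz":0.5,"spin":0},{"claw":20,"dx":0,"dy":0,"dz":0.5,"spin":0},{"claw":20,"dx":0,"dy":0,"dz":0.5,"spin":0}]'| egrep "posi|ft"
```

```text
position: [0.5068, 0.1785, 0.0254]
ft_force: [0.6, -0.3, -2.3]
position: [0.5068, 0.1785, 0.0249]
ft_force: [-0.2, -0.4, -2.3]
```

```bash
python3 -m jog '[{"claw":20,"dx":0,"dy":0,"dz":0.5,"spin":0},{"claw":20,"dx":0,"dy":0,"dz":0.5,"spin":0},{"claw":20,"dx":0,"dy":0,"dz":0.5,"spin":0},{"claw":20,"dx":0,"dy":0,"dz":0.5,"spin":0}]'| egrep "posi|ft"
python3 -m jog '[{"claw":20,"dx":0,"dy":0,"dz":0.4,"spin":0},{"claw":20,"dx":0,"dy":0,"dz":0.4,"spin":0},{"claw":20,"dx":0,"dy":0,"dz":0.4,"spin":0},{"claw":20,"dx":0,"dy":0,"dz":0.4,"spin":0}]'| egrep "posi|ft"
```

```text
position: [0.5069, 0.1784, 0.0246]
ft_force: [-2.2, -0.0, 3.0]
position: [0.5069, 0.1785, 0.0246]
ft_force: [-2.4, -2.1, 5.4]
```

Block seated on the plate. Sliding toward the pad.

```bash
python3 -m jog '[{"claw":20,"dx":-4,"dy":0,"dz":0,"spin":0},{"claw":20,"dx":-9,"dy":0,"dz":0,"spin":0},{"claw":20,"dx":-14,"dy":0,"dz":0,"spin":0},{"claw":20,"dx":-19,"dy":0,"dz":0,"spin":0},{"claw":20,"dx":-24,"dy":0,"dz":0,"spin":0},{"claw":20,"dx":-29,"dy":0,"dz":0,"spin":0},{"claw":20,"dx":-34,"dy":0,"dz":0,"spin":0},{"claw":20,"dx":-38,"dy":0,"dz":0,"spin":0},{"claw":20,"dx":-40,"dy":0,"dz":0,"spin":0},{"claw":20,"dx":-40,"dy":0,"dz":0,"spin":0},{"claw":20,"dx":-40,"dy":0,"dz":0,"spin":0},{"claw":20,"dx":-40,"dy":0,"dz":0,"spin":0}]' 55
python3 -m jog '[{"claw":20,"dx":-2,"dy":0,"dz":0,"spin":0},{"claw":20,"dx":-4,"dy":0,"dz":0,"spin":0},{"claw":20,"dx":-6,"dy":0,"dz":0,"spin":0},{"claw":20,"dx":-8,"dy":0,"dz":0,"spin":0},{"claw":20,"dx":-8,"dy":0,"dz":0,"spin":0},{"claw":20,"dx":-8,"dy":0,"dz":0,"spin":0},{"claw":20,"dx":-8,"dy":0,"dz":0,"spin":0}]'
python3 - <<'E'
from h import *;import bench
s,d=wrist("w7");hsv=cv2.cvtColor(d["frame"],cv2.COLOR_RGB2GRAY)
d2=bench.get_image("top");np.savez("t7.npz",**d2);d3=bench.get_image("scene");np.savez("s7.npz",**d3)
cv2.imwrite("pics/t7.png",np.hstack([cv2.resize(q,(400,400),interpolation=2) for q in(d2["frame"][180:280,195:295,::-1],d3["frame"][160:260,300:400,::-1])]))
E
```

```text
time: 13.83
position: [0.5466, 0.1761, 0.0247]
tool_rot: [-0.124, -3.139, -0.002]
ft_force: [-3.1, -0.1, 5.7]
grip_width: 0.387
grip_force: 55.0
time: 14.42
position: [0.5529, 0.1757, 0.0247]
tool_rot: [-0.123, -3.135, -0.002]
ft_force: [-7.6, 1.1, 10.5]
grip_width: 0.384
grip_force: 55.0
```

View pics/t7.png

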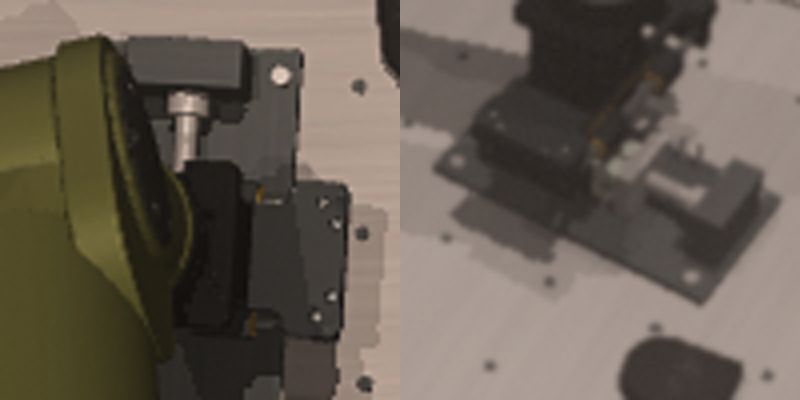

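The scene half shows the block meeting the pad at crop (655,165), and the force has risen to 7.6 N including plate friction, so contact is made. Next I'll press about 11 mm further.

```bash
python3 -m jog '[{"claw":20,"dx":-2,"dy":0,"dz":-0.2,"spin":0},{"claw":20,"dx":-4,"dy":0,"dz":-0.4,"spin":0},{"claw":20,"dx":-6,"dy":0,"dz":-0.4,"spin":0},{"claw":20,"dx":-8,"dy":0,"dz":-0.4,"spin":0},{"claw":20,"dx":-10,"dy":0,"dz":-0.4,"spin":0},{"claw":20,"dx":-11,"dy":0,"dz":-0.4,"spin":0},{"claw":20,"dx":-11,"dy":0,"dz":-0.4,"spin":0},{"claw":20,"dx":-11,"dy":0,"dz":-0.4,"spin":0},{"claw":20,"dx":-11,"dy":0,"dz":-0.4,"spin":0},{"claw":20,"dx":-11,"dy":0,"dz":-0.4,"spin":0}]'
python3 - <<'E'
from h import *;import bench
d2=bench.get_image("top");d3=bench.get_image("scene");np.savez("s8.npz",**d3)
s,d=wrist("w8");print(s["ft_force"])
Z=world(d2)[180:240,195:290];Z3=world(d3)
m=(Z3[...,2]>.044)&(Z3[...,2]<.053);m[:190]=0;m[235:]=0;m[:,355:]&=True;m[:,:355]=0;m[:,395:]=0
a=np.radians(-4.6);x=np.array([np.cos(a),np.sin(a)]);q=(Z3[m][:,:2]*1000-[563.8,174.6]);L=np.c_[q@x,q@[-x[1],x[0]]]
print(np.histogram(L[:,0],np.arange(0,112,4)))
cv2.imwrite("pics/s8.png",cv2.resize(d3["frame"][175:235,345:405,::-1],(600,600),interpolation=2))
E
```

```text
time: 15.4
position: [0.5619, 0.175, 0.0247]
tool_rot: [-0.123, -3.131, -0.001]
ft_force: [-11.6, 0.8, 13.0]
grip_width: 0.384
grip_force: 55.0
[-12.26032743   0.31822393  12.23632451]
(array([ 0,  0,  0,  0,  0,  0,  0,  8, 23, 26, 21,  0,  0,  0,  0,  0,  0,
        0,  0,  1,  5, 12, 13,  3, 12, 14, 15]), array([  0,   4,   8,  12,  16,  20,  24,  28,  32,  36,  40,  44,  48,
        52,  56,  60,  64,  68,  72,  76,  80,  84,  88,  92,  96, 100,
       104, 108]))
```

View pics/s8.png

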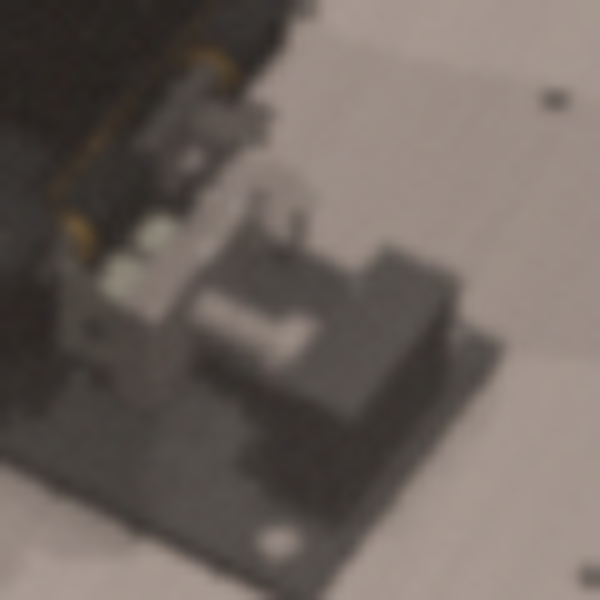

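The pad's top now lies at local x of about 31–43, meaning it is in by about 11 mm. TCP travel beyond contact gives 11.3 mm. I'll add about 2.5 mm to reach the middle and relieve the down-force slightly.

```bash
python3 -m jog '[{"claw":20,"dx":-1,"dy":0,"dz":-0.2,"spin":0},{"claw":20,"dx":-2,"dy":0,"dz":-0.4,"spin":0},{"claw":20,"dx":-3,"dy":0,"dz":-0.4,"spin":0},{"claw":20,"dx":-3,"dy":0,"dz":-0.4,"spin":0},{"claw":20,"dx":-3,"dy":0,"dz":-0.4,"spin":0},{"claw":20,"dx":-3,"dy":0,"dz":-0.4,"spin":0},{"claw":20,"dx":-3,"dy":0,"dz":-0.4,"spin":0},{"claw":20,"dx":-3,"dy":0,"dz":-0.4,"spin":0}]'
python3 - <<'E'
from h import *;import bench
d3=bench.get_image("scene");Z3=world(d3)
a=np.radians(-4.6);x=np.array([np.cos(a),np.sin(a)])
def loc(P):
    q=P[:,:2]*1000-[563.8,174.6];return np.c_[q@x,q@[-x[1],x[0]],P[:,2]*1000]
Q=loc(Z3.reshape(-1,3))
m=(Q[:,2]>44)&(Q[:,2]<53)&(Q[:,0]>10)&(Q[:,0]<60)&(abs(Q[:,1])<30)
print("pad top",np.percentile(Q[m,0],[3,20,50,80,97]).round(1),m.sum(),np.percentile(Q[m,1],[3,97]).round(1))
m=(Q[:,2]>33)&(Q[:,2]<43)&(Q[:,0]>0)&(Q[:,0]<32)&(abs(Q[:,1])<22)
print("block",m.sum(),np.percentile(Q[m,0],[3,97]).round(1),np.percentile(Q[m,1],[3,50,97]).round(1),Q[m,2].mean())
s,d=wrist("w9");print(s["position"],s["ft_force"],s["tool_rot"]);Q=loc(world(d).reshape(-1,3)).reshape(480,640,3)
m=(Q[...,2]>33)&(Q[...,2]<43);m[:240]=0;m[310:]=0;m[:,:265]=0;m[:,368:]=0
print("block from wrist, local",rect(Q[m]/1000),[Q[r][m[r]][:,2].mean().round(2) for r in(265,280,295)])
hs=cv2.cvtColor(d["frame"],cv2.COLOR_RGB2GRAY)
cv2.imwrite("pics/w9.png",cv2.resize(d["frame"][120:420,180:460,::-1],None,fx=1.9,fy=1.9))
E
```

```text
time: 16.22
position: [0.5644, 0.1748, 0.0247]
tool_rot: [-0.122, -3.13, -0.001]
ft_force: [-12.5, 0.7, 11.0]
grip_width: 0.386
grip_force: 55.0
pad top [33.5 35.4 39.6 44.  44.8] 74 [-26.9  21.6]
block 46 [ 9.9 27.9] [-17.5  -5.3  13.9] 37.87964680759019
[0.56442758 0.17479147 0.02473423] [-13.14599526   0.58595248  10.2595571 ] [-1.22417928e-01 -3.13043428e+00 -9.59062537e-04]
block from wrist, local [-19.6   1.5  40.3  21.1 -89.7] [np.float64(38.09), np.float64(38.26), np.float64(38.2)]
```

View pics/w9.png

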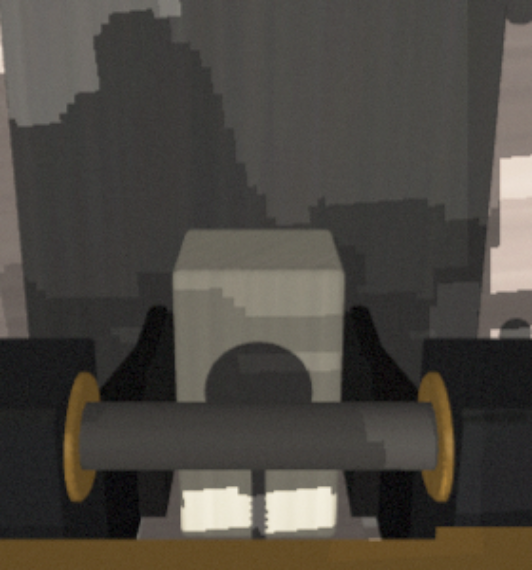

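The block lies flat on the plate, roughly central. The pad's top runs from 33.5 to 45, so it is in by about 13.5 mm. I'll do a quick numerical check of the centring against the plate edges.

Run:
```python
from h import *
d=dict(np.load("w9.npz"));h=cv2.GaussianBlur(cv2.cvtColor(d["frame"],cv2.COLOR_RGB2GRAY),(3,3),0).astype(int)
L=[];Q=[]
for r in range(130,280,6):
    g=np.diff(h[r]);l=170+g[170:205].argmin();q=420+g[420:450].argmax();L.append((l+.5,r));Q.append((q+.5,r))
a=np.radians(-4.55);n=np.array([-np.sin(a),np.cos(a)])
f=lambda uv,z:(cast(d,uv,z)[:,:2]*1000)@n
A,B=f(L,.008),f(Q,.008);print(A.round(1),B.round(1));A,B=np.median(A),np.median(B)
print("width",B-A,"mid",(A+B)/2)
c=np.array([(185,230),(331,230)])/1.9+[180,120]-.25
print("block bottom",f(c,.0085),f(c,.0085).mean()-(A+B)/2)
```

```text
[164.1 163.9 164.1 163.9 164.  163.8 164.  163.8 163.9 164.1 163.9 164.1
 163.9 164.  163.8 164.  164.2 164.  164.2 163.9 164.1 163.9 164.1 163.8
 164. ] [273.4 273.6 273.4 273.6 273.5 273.7 273.5 273.3 273.5 273.3 273.6 273.4
 273.6 275.2 275.4 275.6 275.9 276.1 276.4 276.7 274.7 274.9 275.2 275.4
 275.7]
width 109.69530613455643 mid 218.8409291432804
block bottom [203.04616389 237.1054118 ] 1.2348587029302678
```

The plate edges are parallel to the block (yaw −4.55°). The block sits 1.2 mm toward +y, so I'll nudge it over gently under the same push.

```bash
python3 -m jog '[{"claw":20,"dx":0,"dy":-0.4,"dz":-0.2,"spin":0},{"claw":20,"dx":0,"dy":-0.8,"dz":-0.3,"spin":0},{"claw":20,"dx":0,"dy":-1.3,"dz":-0.3,"spin":0},{"claw":20,"dx":0,"dy":-1.3,"dz":-0.3,"spin":0},{"claw":20,"dx":0,"dy":-1.3,"dz":-0.3,"spin":0},{"claw":20,"dx":0,"dy":-1.3,"dz":-0.3,"spin":0},{"claw":20,"dx":0,"dy":-1.3,"dz":-0.3,"spin":0},{"claw":20,"dx":0,"dy":-1.3,"dz":-0.3,"spin":0}]'
python3 - <<'E'
from h import *;import bench
s,d=wrist("w10");h=cv2.GaussianBlur(cv2.cvtColor(d["frame"],cv2.COLOR_RGB2GRAY),(3,3),0).astype(int)
a=np.radians(-4.55);n=np.array([-np.sin(a),np.cos(a)]);x=np.array([np.cos(a),np.sin(a)])
f=lambda uv,z:(cast(d,uv,z)[:,:2]*1000)@n
A=f([(170+np.diff(h[r])[170:205].argmin()+.5,r) for r in range(130,280,6)],.008);B=f([(415+np.diff(h[r])[415:450].argmax()+.5,r) for r in range(130,200,6)],.008)
Z=world(d);m=(Z[...,2]>.033)&(Z[...,2]<.043);m[:266]=0;m[300:]=0;m[:,:262]=0;m[:,370:]=0
e=[((np.where(m[r])[0].min()+np.where(m[r])[0].max()+1)/2,r) for r in range(268,292,4)]
print(np.median(B)-np.median(A),"mid",(np.median(A)+np.median(B))/2,"block top mid",f(e,.038))
d3=bench.get_image("scene");P=world(d3).reshape(-1,3);q=P[:,:2]*1000-[563.8,174.6];X=q@x;Y=q@n;z=P[:,2]
m=(z>.044)&(z<.053)&(X>10)&(X<60)&(abs(Y)<30);print("pad top",np.percentile(X[m],[3,50,97]))
s=bench.get_state();print(s["position"],s["ft_force"],s["time"])
E
```

```text
time: 16.98
position: [0.5644, 0.1747, 0.0248]
tool_rot: [-0.121, -3.131, -0.003]
ft_force: [-10.7, 3.2, 7.3]
grip_width: 0.39
grip_force: 55.0
109.42958319527011 mid 218.72534526137662 block top mid [220.16258068 220.16666641 220.17077714 220.17491309 220.17907449
 220.18326158]
pad top [33.36806555 40.16990487 45.02951703]
[0.56442216 0.17471224 0.02474664] [-10.6336417    3.35391408   7.78681393] 17.0833
```

```bash
python3 -m jog '[{"claw":20,"dx":0,"dy":-0.3,"dz":-0.3,"spin":0},{"claw":20,"dx":0,"dy":-0.6,"dz":-0.5,"spin":0},{"claw":20,"dx":0,"dy":-0.9,"dz":-0.5,"spin":0},{"claw":20,"dx":0,"dy":-1.2,"dz":-0.5,"spin":0},{"claw":20,"dx":0,"dy":-1.2,"dz":-0.5,"spin":0},{"claw":20,"dx":0,"dy":-1.2,"dz":-0.5,"spin":0},{"claw":20,"dx":0,"dy":-1.2,"dz":-0.5,"spin":0},{"claw":20,"dx":0,"dy":-1.2,"dz":-0.5,"spin":0}]'
cat > chk.py <<'E'
from h import *;import bench,sys
s,d=wrist(sys.argv[1]);h=cv2.GaussianBlur(cv2.cvtColor(d["frame"],cv2.COLOR_RGB2GRAY),(3,3),0).astype(int)
a=np.radians(-4.55);n=np.array([-np.sin(a),np.cos(a)]);x=np.array([np.cos(a),np.sin(a)])
f=lambda uv,z:(cast(d,uv,z)[:,:2]*1000)@n
A=f([(170+np.diff(h[r])[170:205].argmin()+.5,r) for r in range(130,280,6)],.008);B=f([(415+np.diff(h[r])[415:450].argmax()+.5,r) for r in range(130,200,6)],.008)
Z=world(d);m=(Z[...,2]>.033)&(Z[...,2]<.043);m[:266]=0;m[300:]=0;m[:,:262]=0;m[:,370:]=0
e=[((np.where(m[r])[0].min()+np.where(m[r])[0].max()+1)/2,r) for r in range(268,292,4)]
mid=(np.median(A)+np.median(B))/2;print(np.median(B)-np.median(A),"off",(f(e,.038)-mid).round(2))
d3=bench.get_image("scene");P=world(d3).reshape(-1,3);q=P[:,:2]*1000-[563.8,174.6];X=q@x;Y=q@n;z=P[:,2]
m=(z>.044)&(z<.053)&(X>10)&(X<60)&(abs(Y)<30);print("pad top",np.percentile(X[m],[3,50,97]))
s=bench.get_state();print(s["position"],s["ft_force"],s["time"])
E
python3 chk.py w11
```

```text
time: 17.75
position: [0.5645, 0.1746, 0.0248]
tool_rot: [-0.12, -3.132, -0.004]
ft_force: [-9.1, 5.4, 3.7]
grip_width: 0.387
grip_force: 55.0
109.46448685179479 off [1.34 1.34 1.35 1.35 1.36 1.36]
pad top [33.51983889 39.94641592 45.16443254]
[0.56453397 0.1746253  0.02481281] [-9.002317    5.36927013  4.25222715] 17.85
```

The block sticks under friction, so I'll back off the pad, re-centre it unloaded, and press again.

```bash
python3 -m jog '[{"claw":20,"dx":4,"dy":0,"dz":0,"spin":0},{"claw":20,"dx":8,"dy":0.3,"dz":0,"spin":0},{"claw":20,"dx":12,"dy":0.6,"dz":0,"spin":0},{"claw":20,"dx":16,"dy":0.6,"dz":-0.4,"spin":0},{"claw":20,"dx":20,"dy":0.6,"dz":-0.8,"spin":0},{"claw":20,"dx":22,"dy":0.6,"dz":-0.8,"spin":0},{"claw":20,"dx":22,"dy":0.6,"dz":-0.8,"spin":0},{"claw":20,"dx":22,"dy":0.6,"dz":-0.8,"spin":0},{"claw":20,"dx":22,"dy":0.6,"dz":-0.8,"spin":0},{"claw":20,"dx":22,"dy":0.6,"dz":-0.8,"spin":0}]'
python3 chk.py w12
```

```text
time: 18.68
position: [0.547, 0.1731, 0.0265]
tool_rot: [0.125, 3.138, 0.0]
ft_force: [-0.2, -0.0, -2.4]
grip_width: 0.386
grip_force: 55.0
109.37319575884834 off [-1.62 -1.43 -1.43 -1.43 -1.43 -1.43]
pad top [20.23554121 27.70010795 32.43488497]
[0.5468261  0.17318392 0.02641976] [ 0.34540165 -0.03720013 -1.8240055 ] 18.7833
```

```bash
python3 -m jog '[{"claw":20,"dx":0,"dy":0.6,"dz":0.5,"spin":0},{"claw":20,"dx":0,"dy":1.2,"dz":1,"spin":0},{"claw":20,"dx":0,"dy":1.2,"dz":1.5,"spin":0},{"claw":20,"dx":0,"dy":1.2,"dz":1.9,"spin":0},{"claw":20,"dx":0,"dy":1.2,"dz":1.9,"spin":0},{"claw":20,"dx":0,"dy":1.2,"dz":1.9,"spin":0},{"claw":20,"dx":0,"dy":1.2,"dz":1.9,"spin":0}]'
python3 chk.py w13
```

```text
time: 19.37
position: [0.5466, 0.1748, 0.0247]
tool_rot: [0.124, 3.139, 0.001]
ft_force: [-1.6, 0.2, 0.8]
grip_width: 0.383
grip_force: 55.0
109.3930655166892 off [0.   0.19 0.19 0.19 0.19 0.19]
pad top [20.39904102 27.03833426 32.21841378]
[0.54663802 0.1747788  0.02467676] [-1.48124647  0.81809456  1.57083876] 19.4667
```

Centred to within 0.2 mm and seated on the plate. Pressing again, with a slight −y compensation for the drift.

```bash
python3 -m jog '[{"claw":20,"dx":-2,"dy":0,"dz":0,"spin":0},{"claw":20,"dx":-4,"dy":0,"dz":0,"spin":0},{"claw":20,"dx":-6,"dy":-0.1,"dz":-0.1,"spin":0},{"claw":20,"dx":-8,"dy":-0.1,"dz":-0.2,"spin":0},{"claw":20,"dx":-10,"dy":-0.2,"dz":-0.3,"spin":0},{"claw":20,"dx":-12,"dy":-0.2,"dz":-0.4,"spin":0},{"claw":20,"dx":-14,"dy":-0.3,"dz":-0.5,"spin":0},{"claw":20,"dx":-16,"dy":-0.3,"dz":-0.5,"spin":0},{"claw":20,"dx":-18,"dy":-0.3,"dz":-0.5,"spin":0},{"claw":20,"dx":-20,"dy":-0.3,"dz":-0.5,"spin":0},{"claw":20,"dx":-21,"dy":-0.3,"dz":-0.5,"spin":0},{"claw":20,"dx":-21,"dy":-0.3,"dz":-0.5,"spin":0},{"claw":20,"dx":-21,"dy":-0.3,"dz":-0.5,"spin":0},{"claw":20,"dx":-21,"dy":-0.3,"dz":-0.5,"spin":0},{"claw":20,"dx":-21,"dy":-0.3,"dz":-0.5,"spin":0},{"claw":20,"dx":-21,"dy":-0.3,"dz":-0.5,"spin":0}]'
python3 chk.py w14
```

```text
time: 20.8
position: [0.5644, 0.1733, 0.0247]
tool_rot: [-0.123, -3.132, -0.0]
ft_force: [-11.1, 0.3, 9.9]
grip_width: 0.385
grip_force: 55.0
109.59737468123362 off [0.1  0.1  0.1  0.11 0.11 0.11]
pad top [32.50103016 40.19832805 45.18861505]
[0.56441783 0.1732853  0.02470882] [-12.63315315   0.90930951   9.37931106] 20.9
```

The offset is 0.1 mm, and the pad is in by about 13 mm and holding steady. Handing in.

```bash
python3 -c "
from bench import *
print(close_job())"
```

```text
the job is handed in; nothing more can be done
None
```

Job handed in: the short block lies in the reject tray, and a sound block lies flat on the plate, centred to about 0.1 mm and held against the pad, pushed in about 13 mm by depth and travel measurements (I did not read the pointer itself); the other sound block and the remaining parts were not touched.

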